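Unlock the folding stay and close the test enclosure

TASK

The lid of the grey test enclosure is propped open by its folding stay. Gently lift the stay's knee by its finger pin until it is well past centre and unlocked, with the lid still standing open; then ease the lid down until you feel it resting on its rubber buffers. Do not bend the stay, let the lid drop or lean on it, and leave everything else on the bench and in the box where it is.

Things in the scene. Friction and masses are not known exactly. Their poses are not given: they have to be found in the camera images.
- case: base of a bench test enclosure: open box of grey painted steel, 250 mm deep (own x) by 300 mm wide (own y) by 65 mm high, walls 6 mm, fixed. Origin at the centre of its underside; own z up, own -x out of its front (handle side), +x to its hinge side, +y to the end wall that carries the stay. Two rubber buffers, 14 mm across, stand on the front rim at x = -112, y = +-110 mm
- lid: deep lid, a grey steel tray 250 x 300 mm and 50 mm deep, open side down, 0.77 to 0.99 kg. Origin on the hinge line in the middle of the rear rim, at x = +125, z = 65 mm in the base's frame; own y along the hinge (as the base's y), own -x from the hinge to the lid's front edge, own z out of its top
- lid_hinge (a joint): opening angle of the lid in rad: 0 level with the base's rim, 1.13 propped at the start, 1.15 at most (stay straight). The buffers that it lands on are screwed out by hand, tops 2 to 15 mm above the rim, so resting it reads 0.01 to 0.065. Unlocked, the stay's stiffness holds the lid only down to about 0.95; lower, it falls shut unless held
- handle (a point): middle of the lid's handle: round aluminium bar, 12 mm diameter, 130 mm long along the lid's y, on two end posts, its axis 46 mm in front of the lid's front wall (40 mm clear for a finger behind it); at x = -296, z = +32 mm in the lid's frame
- hinge (a point): point on the hinge line, in the middle of its width: the lid and its handle turn about the y axis through it
- lower_arm: lower arm of the folding stay: steel strap 14 x 3 mm, 60 mm from its pivot on the base's end wall (origin; x = -40, y = +131, z = 45 mm in the base's frame) to the knee; own x along the arm from pivot to knee, own y as the base's y
- upper_arm: upper arm of the stay: steel strap 14 x 3 mm, 126 mm from its pivot in the lid (origin; x = -100, y = +131, z = +20 mm in the lid's frame) to the knee; own x along the arm to the knee
- knee (a point): grip point of the finger pin at the stay's knee: round steel pin, 12 mm diameter, 42 mm long, standing out along the base's -y towards the middle of the box, with a 16 mm black end cap; the point is on its axis, 26 mm from the stay's plane. Part of the lower arm: it moves only on a circle of 60 mm radius about stay_foot. Propped, it is 74 mm above the bench, 113 mm in front of the hinge line
- bracket_flex (a joint): give of the sheet-steel bracket that carries the lower arm's pivot, in m, along the straight stay, upwards positive: springy, 12 N for each mm, 0 when free. More than 1.4 mm (17 N along the stay, from the pin, or from pushing the lid down while the stay is locked or barely past straight) bends it for good; pushing the pin round its circle does not load it
- stay_foot (a point): pivot of the lower arm on the end wall of the base, the centre of the knee's circle
- stay (a joint): turn of the lower arm about its pivot, rad: 0 on its stop, locked; 0.19 dead straight; above that unlocked, from 0.45 on the lid folds it easily. Grows as the knee goes up and to the front of the box. Stiff: some 6 N on the pin, square to the arm, moves it. Left alone it keeps its place up to about 0.85; further, the lid's weight folds it. About 2.3 with the lid shut
- board: green circuit board 75 x 55 mm lying in the enclosure (bystander)
- spool: grey wire spool, 56 mm diameter, 32 mm high, standing in the enclosure (bystander)
- screwdriver: screwdriver lying on the bench in front of the enclosure (bystander)
- tape_measure: tape measure 70 x 34 x 62 mm (bystander)
- meter: hand-held multimeter 150 x 78 x 34 mm (bystander)
- spray_can: aluminium spray can, 52 mm diameter, 160 mm high (bystander)
- carton: open cardboard box 170 x 120 x 120 mm (bystander)
- bezel: white plastic frame 110 x 100 x 12 mm (bystander)

How it is judged (in metres and radians):
On the way:
1. the stay's knee has been lifted well past centre (lower arm past 0.45 rad) while the lid still stands open (above 0.85 rad) (value of joint stay above 0.45 rad and value of joint lid_hinge above 0.85 rad), for 0.3 s.
At the end, for the whole second after the job is handed in: the lid is down on its buffers (lid angle under 0.08 rad), the stay folded away inside (lower arm past 2.1 rad), the lid at rest (value of joint lid_hinge below 0.08 rad and velocity of joint lid_hinge between -0.03 and 0.03 rad/s and value of joint stay above 2.1 rad); the robot touches nothing.
It fails at once if the stay is bent: its bracket gives by more than 1.4 mm (value of joint bracket_flex above 0.0014 m or value of joint bracket_flex below -0.0014 m).
It fails at once if the lid is let drop: unlocked, it falls faster than 0.7 rad/s (value of joint stay above 0.19 rad and velocity of joint lid_hinge below -0.7 rad/s).
It fails at once if the lid is leaned on: it presses on its buffers with more than 30 N (contact force between lid and case above 30 N).
It fails at once if something else on the bench or in the box is moved by more than 30 mm (distance of any of board, spool, screwdriver, tape_measure, meter, spray_can, carton, bezel from where it was at the start of the episode above 0.03 m).
It also fails if it takes over 72 s, if anything falls off the work surface, if the arm or the gripper's body presses on something with over 40 N, if the wrist force passes 120 N, or if a joint passes its speed limit or range.

ROBOT

A 6-joint arm with a two-finger parallel gripper is mounted at the origin on the work surface. World frame = base frame: x ahead of the robot, y to its left, z up, the work surface at z = 0. Lengths are in m, angles in degrees, forces in N, time in s.
With the tool pointing down it reaches from about 0.35 to 0.875 m from the base axis. Payload 4.2 kg.
Tool frame: the origin (TCP) lies midway between the tips of the shut fingers; the grasp point (between the pads) lies 19 mm behind it; z points along the fingers, y is the line along which they close (so a half turn about z gives the same grasp; the last joint's range is limited). The gripper opens to 87 mm and grips with 3 to 60 N. Pads are 19 mm wide; open, the fingers measure 117 mm over their backs; the gripper's body (75 mm by 190 mm) begins 51 mm behind the grasp point.
Start: joints at [-53.996, 22.042, 0.453, 0, -68.411, -14.817], TCP at [0.226, -0.583, 0.223] pointing down, gripper open.
Joint ranges: [-179.83, 179.83], [-69.29, 118.12], [-61.27, 80.66], [-181.25, 117.63], [-171.15, -9.14], [-177.46, 177.46]. Speed limits (degrees/s): [159.86, 159.86, 180, 180, 180, 180].

INTERFACE

Orientations are given as [roll, pitch, yaw] about the fixed x, y, z axes, in that order (R = Rz(yaw) Ry(pitch) Rx(roll)).
In Python, from workcell import env gives the robot as it stands. The module is installed in compiled form; this text tells all that it offers. Calls block until the motion is done:
- env.goto(position, orientation): joint-space move of the TCP to a pose.
- env.move_straight(position, rotation=None, rate=0.15, force_limit=None): straight line of the TCP; rotation=None keeps the orientation; rate is the mean speed in m/s. With force_limit (N) it stops when the force on the tool has changed by that much, and returns True; else False.
- env.set_joints(angles): joint-space move.
- env.gripper_to(opening, grasp_force=None): opening from 0.0 (shut) to 1.0 (fully open); grasp_force is the grip in N (None keeps the last); returns when the fingers have stopped.
- env.dwell(seconds).
- env.inverse_kinematics(position, orientation): joint angles nearest the present ones, or None.
- env.read_state(): the state.
- env.grab_frame(name): name is "side" or "top" or "wrist"; returns a dict with "image" (384x512x3 uint8, blue, green, red), "fx", "fy", "cx", "cy" (pixels), "position" and "orientation" of the camera in the world. Camera axes: x right, y up, looking along -z (the intrinsics and any distortion apply to the point x, -y, -z); pixel columns grow to the right and rows downward; lengths in m; the calibration is good to about 2 mm. The wrist camera is an equidistant fisheye: a pixel r from the principal point sees the ray r / f radians off the axis. A picture is of the moment at which its call begins. There is no depth.
A pose or a line that the arm cannot do raises env.Unreachable and nothing moves.
- env.close_job(): hands the job in; it is judged then, once.
Trained networks look in a picture, given as the dict that the camera call returned (one of the last four; its "shot" number tells which), for a name from the list of things; names that differ only in an ending like _2 or _b are one class to them, and where a whole thing is asked for, a point or a joint stands for the part that bears it (a point fixed in the world has none). Each returns a list of dicts, best first, with "score" (0 to 1); they miss things now and then, are a little off and sometimes report something else, mostly with a low value. They report only what shows in the picture. A call takes as long as a camera call.
- env.search_frame(picture, thing): "xyz" ([x, y, z] in m, in world coordinates, good to about 4 mm: the middle of the surface that is visible of it).
- env.trace(picture, thing): "mask" (384x512 bool, what is visible of it).
The state is a dict: "clock": time; "joint_positions": joint angles; "qvel": joint speeds; "joint_torque": joint torques, N m; "position": TCP position; "tool_rot": TCP orientation; "force": force on the tool from outside, world axes, zero at the start; "wrist_torque": the same for the moment, N m; "opening": opening from 0.0 (shut) to 1.0 (fully open); "finger_force": force on a finger pad.
Only numpy, scipy, OpenCV 4.12 (cv2) and the standard library are available. Lean on these libraries where they do the work, as an engineer would, in place of code of your own. Each camera call takes 0.05 s, during which the arm holds its last target. There are 200 camera calls.

## Working session

There is one attempt and no reset: what is moved stays moved. The work goes in short steps, each a Python script; the robot and the scene stay as the last script left them, time stands still between calls to the robot, and variables do not carry over. Pictures are saved under pics/ and viewed, at most 10 in all, crops included, and the job is handed in when it is done.

```bash
mkdir -p pics; python3 - <<'E'
from workcell import env
import cv2,numpy as np
ims=[]
for n in ("side","top"):
    p=env.grab_frame(n); ims.append(p["image"].copy())
    print(n,np.round(p["position"],3),p["orientation"],p["fx"])
    for t in ("case","lid","handle","hinge","knee","stay_foot","lower_arm","upper_arm","spray_can","carton","meter","tape_measure","screwdriver","bezel","spool","board"):
        r=env.search_frame(p,t)
        print(t,[(np.round(d["xyz"],3).tolist(),round(d["score"],2)) for d in r[:2]])
cv2.imwrite("pics/a.png",cv2.resize(np.vstack(ims),(800,1200))[:600]);cv2.imwrite("pics/b.png",cv2.resize(ims[1],(800,600)))
print(env.read_state())
E
```

```text
side [ 0.928 -0.663  1.434] [33.08298156  0.22434335 32.01655251] 478.55857812202976
case [([0.518, 0.064, 0.038], 0.82)]
lid [([0.477, 0.054, 0.291], 0.77), ([0.493, -0.05, 0.074], 0.69)]
handle [([0.478, 0.052, 0.292], 0.75), ([0.485, 0.042, 0.04], 0.61)]
hinge [([0.483, 0.05, 0.296], 0.67)]
knee [([0.492, -0.043, 0.074], 0.49)]
stay_foot [([0.49, -0.046, 0.08], 0.42), ([0.478, 0.049, 0.292], 0.2)]
lower_arm []
upper_arm [([0.694, 0.398, 0.009], 0.66), ([0.478, 0.052, 0.29], 0.43)]
spray_can [([0.372, -0.464, 0.032], 0.71), ([0.512, 0.39, 0.114], 0.6)]
carton [([0.618, -0.425, 0.008], 0.58)]
meter [([0.376, -0.46, 0.033], 0.78)]
tape_measure [([0.353, 0.398, 0.054], 0.68), ([0.376, -0.464, 0.03], 0.57)]
screwdriver [([0.493, -0.342, 0.024], 0.89)]
bezel [([0.692, 0.4, 0.012], 0.65)]
spool [([0.49, 0.042, 0.04], 0.71)]
board [([0.544, 0.131, 0.018], 0.78)]
top [ 0.296 -0.     1.264] [ 1.14289441e+01  5.70320798e-02 -8.86187048e+01] 348.429662777133
case [([0.474, 0.082, 0.204], 0.82), ([0.449, 0.097, 0.257], 0.43)]
lid [([0.45, 0.094, 0.258], 0.95)]
handle [([0.449, 0.094, 0.259], 0
[... 438 characters left out ...]
oard []
{'clock': 1.7, 'joint_positions': array([-5.39944099e+01,  2.20415098e+01,  4.54187251e-01,  2.21607182e-03,
       -6.84109627e+01, -1.48179414e+01]), 'qvel': array([-0.08298301, -0.00593718,  0.06366636, -0.05696818,  0.0630253 ,
       -0.01965716]), 'joint_torque': array([ 1.13108476e-04, -3.90459573e+01,  1.87616229e+01,  4.22427133e+00,
        1.55423011e-02, -1.63255862e-05]), 'position': array([ 0.22591874, -0.58273692,  0.2225683 ]), 'tool_rot': array([-1.79997815e+02, -1.55356180e-03, -1.58811536e+02]), 'force': array([ 0.46038249, -0.08823721,  0.59221633]), 'wrist_torque': array([-0.04981767,  0.01638357, -0.02571058]), 'finger_force': 0.0, 'opening': 0.9964899892108736}
```

View pics/a.png

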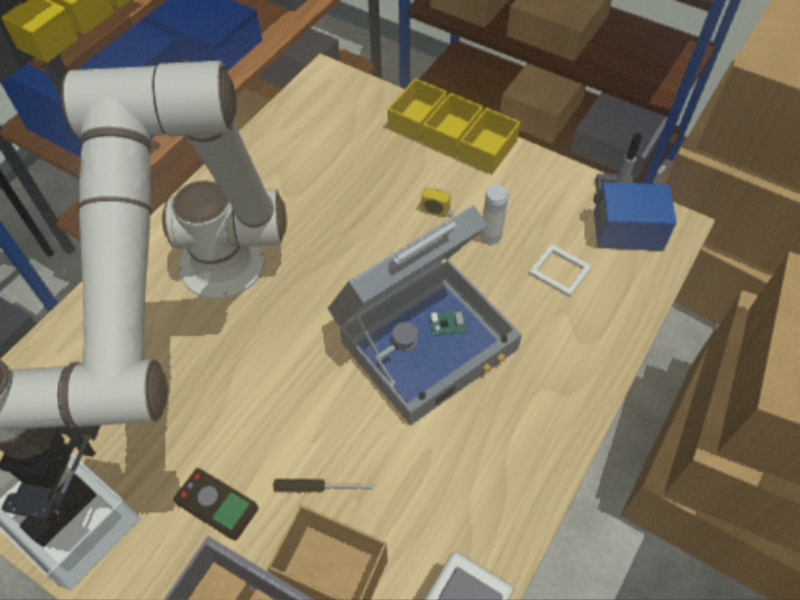

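View pics/b.png

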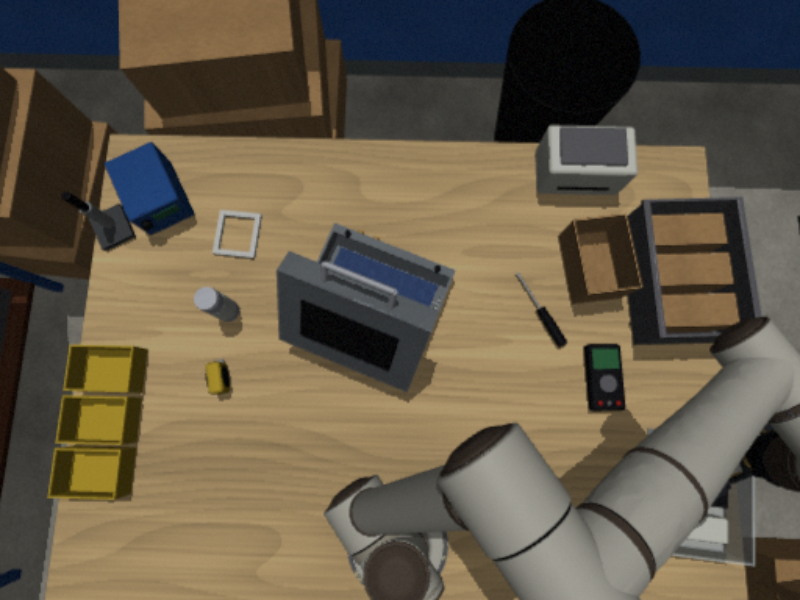

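Side view: the lid is open, its hinge faces the robot, and the stay's end is towards −y with the knee pin near (385,352). The buffers are at about (422,395) and (503,340). In the top view the buffers are at about (348,235) and (437,268), and the handle runs from (323,266) to (395,300). I'll enlarge these areas to get the case pose.

```bash
python3 - <<'E'
from workcell import env
import cv2,numpy as np
s=env.grab_frame("side")["image"][120:280,200:340]; t=env.grab_frame("top")["image"][135:255,170:300]
a=cv2.resize(s,None,fx=3.0,fy=3.0,interpolation=cv2.INTER_CUBIC); b=cv2.resize(t,None,fx=2.9,fy=2.9,interpolation=cv2.INTER_CUBIC)
o=np.zeros((480,800,3),np.uint8); o[:a.shape[0],:420]=a; o[:b.shape[0],422:422+b.shape[1]]=b[:,:378]
cv2.imwrite("pics/c.png",o)
w=env.grab_frame("wrist"); cv2.imwrite("pics/d.png",w["image"])
print(w["position"],w["orientation"],w["fx"])
# kinematics samples
for p in ([.5,0,.1],[.5,0,.4],[.7,0,.3]):
  for pit in (0,30):
    print(p,pit,env.inverse_kinematics(p,[180,pit,0]))
E
```

```text
[ 0.16111968 -0.60653958  0.38418769] [-1.45405110e+01 -2.71452335e-02  1.11114942e+02] 297.3186396354542
[0.5, 0, 0.1] 0 [ 1.86387363e+01  1.75309674e+01 -2.64301293e+01  2.54444375e-14
 -4.60389033e+01  7.13612637e+01]
[0.5, 0, 0.1] 30 [ 14.05120443  33.03992016  -3.83198063  -7.03408637 -82.43690055
  78.70091097]
[0.5, 0, 0.4] 0 [ 1.86387363e+01  5.31256539e+00  3.05554609e+00  2.54444375e-14
 -8.77429807e+01  7.13612637e+01]
[0.5, 0, 0.4] 30 [  14.01943627   22.02134874   22.47617663   -7.99730327 -119.4698941
   73.84455799]
[0.7, 0, 0.3] 0 [ 1.31961656e+01  2.77682342e+01  2.04151051e+01  2.54444375e-14
 -8.26468709e+01  7.68038344e+01]
[0.7, 0, 0.3] 30 [  10.72380324   47.54587833   53.2014958    -6.52521712 -125.04518578
   76.92803953]
```

View pics/c.png

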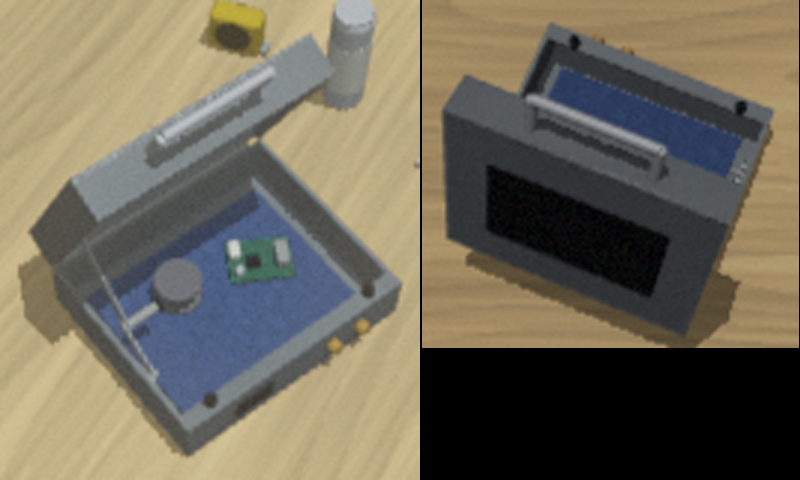

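View pics/d.png

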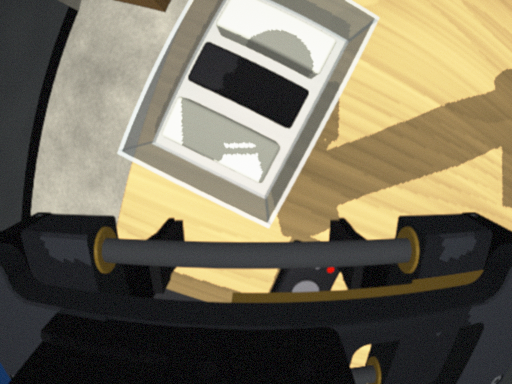

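The crop gives me the case corners, buffers, handle ends and pin, which lies at crop (130,325) to (158,308). I'll fit the case pose to these keypoints.

```bash
cat > h.py <<'E'
from workcell import env
import numpy as np, cv2, json
from scipy.spatial.transform import Rotation as R
from scipy.optimize import least_squares
def proj(c,P):
    q=R.from_euler("xyz",c["orientation"],degrees=True).inv().apply(np.atleast_2d(P)-c["position"])
    return np.c_[c["cx"]+c["fx"]*q[:,0]/-q[:,2], c["cy"]-c["fy"]*q[:,1]/-q[:,2]]
def lidpt(x,y,z,th):  # lid frame -> case frame
    return np.array([.125+x*np.cos(th)+z*np.sin(th), y, .065-x*np.sin(th)+z*np.cos(th)])
def Rc(yaw): return R.from_euler("z",yaw)
def load(): return json.load(open("pose.json"))
def W(p,pose=None):
    x,y,yaw=pose or load(); return Rc(yaw).apply(p)+[x,y,0]
def Wd(v,pose=None): return Rc((pose or load())[2]).apply(v)
def rpy(zt,yt):  # case-frame tool z and closing axis -> world rpy
    M=np.c_[np.cross(yt,zt),yt,zt]; return (Rc(load()[2])*R.from_matrix(M)).as_euler("xyz",degrees=True)
E
python3 - <<'E'
from h import *
s=env.grab_frame("side"); t=env.grab_frame("top")
S=lambda u,v:(u/3+200-.33,v/3+120-.33); T=lambda u,v:((u-422)/2.9+170-.33,v/2.9+135-.33)
th=1.13; hp=lidpt(-.296,.065,.032,th); hm=lidpt(-.296,-.065,.032,th)
def pts(b): return [
 (s,[-.112,-.11,.065+b],S(368,289)),(s,[-.112,.11,.065+b],S(210,399)),(s,[-.125,.15,.065],S(187,429)),(s,[-.125,.15,0],S(190,455)),(s,[-.125,-.15,.065],S(401,283)),
 (s,hp,S(160,137)),(s,hm,S(274,72)),
 (t,[-.125,-.15,.065],T(553,25)),(t,[-.125,.15,.065],T(773,112)),(t,[-.112,-.11,.065+b],T(574,42)),(t,[-.112,.11,.065+b],T(741,107)),(t,hm,T(530,99)),(t,hp,T(663,151))]
def res(v): return np.array([proj(c,W(np.array(p),(v[0],v[1],v[2])))[0]-q for c,p,q in pts(v[3])]).ravel()
f=least_squares(res,[.53,.06,np.radians(162),.008],loss="soft_l1")
print(f.x,np.degrees(f.x[2])); print(np.round(res(f.x).reshape(-1,2),1))
json.dump(list(f.x[:3]),open("pose.json","w"))
g=lambda p:np.round(W(np.array(p)),3)
print("knee",g([.012,.105,.074]),"px",proj(s,g([.012,.105,.074]))*3-[600,360],"handle",g(lidpt(-.296,0,.032,th)),g(lidpt(-.296,0,.032,.04)))
b=np.radians(30)
z=[np.sin(b),0,-np.cos(b)]
for sgn in (1,-1):
  o=rpy(z,[sgn*np.cos(b),0,sgn*np.sin(b)])
  for d in (.0,.15): 
    p=W(np.array([.012,.105,.074])+np.array(z)*(.010-d)); print(sgn,np.round(o,1),d,env.inverse_kinematics(p,o))
E
```

```text
[0.53485195 0.06613785 2.7761975  0.00365936] 159.0643998149333
[[-0.2  0.2]
 [-0.1 -0.1]
 [-0.   0.4]
 [-1.1  0.3]
 [ 0.3 -0.8]
 [ 0.5 -0.7]
 [-1.8 -0.7]
 [-1.  -1.3]
 [ 0.8 -0.7]
 [ 0.5 -0.3]
 [ 0.  -0.1]
 [ 0.8  0.1]
 [-0.9 -0.1]]
knee [ 0.486 -0.028  0.074] px [[142.21477746 310.97293487]] handle [0.509 0.076 0.346] [0.693 0.006 0.109]
1 [ 150.     0.  -110.9] 0.0 [  6.90911269  33.53735908  -6.5179929  -13.84781027 -77.35491624
 -21.49367098]
1 [ 150.     0.  -110.9] 0.15 [  4.04503405  32.23378215  12.00065804 -12.28916213 -97.2241495
 -23.54211958]
-1 [-150.    -0.    69.1] 0.0 [  6.90911269  33.53735908  -6.5179929  -13.84781027 -77.35491624
 158.50632902]
-1 [-150.    -0.    69.1] 0.15 [  4.04503405  32.23378215  12.00065804 -12.28916213 -97.2241495
 156.45788042]
```

Residuals are about 1 px, so the pose is good. Next I move to a pre-pose in front of the lid and look with the wrist camera.

```bash
cat >> h.py <<'E'
B=np.radians(30); ZT=np.array([np.sin(B),0,-np.cos(B)]); YT=-np.array([np.cos(B),0,np.sin(B)])
KN=np.array([.012,.105,.074])
def fish(c,P):
    q=R.from_euler("xyz",c["orientation"],degrees=True).inv().apply(np.atleast_2d(P)-c["position"])*[1,-1,-1]
    th=np.arctan2(np.hypot(q[:,0],q[:,1]),q[:,2]); ph=np.arctan2(q[:,1],q[:,0])
    return np.c_[c["cx"]+c["fx"]*th*np.cos(ph), c["cy"]+c["fy"]*th*np.sin(ph)]
def st(): 
    s=env.read_state(); return s
E
python3 - <<'E'
from h import *
o=rpy(ZT,YT)
env.gripper_to(0.4)
p=env.read_state()["position"]
env.move_straight(p+[0,0,.25],rate=.3)
pre=W(KN+ZT*(.010-.15)); 
env.goto(W(KN+ZT*(.010-.32)+[0,.12,0]),o); env.move_straight(pre,rate=.2)
c=env.grab_frame("wrist"); im=c["image"].copy()
for n in ("knee","lower_arm","upper_arm","stay_foot"):
    r=env.search_frame(c,n); print(n,[(np.round(Rc(load()[2]).inv().apply(np.array(d["xyz"])-[load()[0],load()[1],0]),4),round(d["score"],2)) for d in r[:2]])
m=env.trace(c,"knee")
if m: print(m[0]["score"],m[0]["mask"].sum()); cs,_=cv2.findContours(m[0]["mask"].astype(np.uint8),0,2); cv2.drawContours(im,cs,-1,(0,255,255),1)
for y in (.131,.105,.089):
    u=fish(c,W(np.array([.012,y,.074])))[0]; print(y,u); cv2.circle(im,tuple(int(round(k)) for k in u),2,(0,0,255),-1)
np.save("w1.npy",c["image"]); json.dump({k:np.array(c[k]).tolist() for k in ("fx","fy","cx","cy","position","orientation")},open("w1.json","w"))
cv2.imwrite("pics/e.png",cv2.resize(im,(800,600),interpolation=cv2.INTER_CUBIC)); s=env.read_state(); print(s["clock"],s["force"])
E
```

```text
knee [(array([-0.0033,  0.1217,  0.0758]), 0.82), (array([ 0.0168, -0.0633,  0.0177]), 0.57)]
lower_arm [(array([-0.0021,  0.1183,  0.0771]), 0.92)]
upper_arm [(array([0.0522, 0.1301, 0.1206]), 0.93)]
stay_foot [(array([-0.0005,  0.1177,  0.0783]), 0.95)]
0.97 911
0.131 [256.61075318 207.54295359]
0.105 [256.59149325 183.68149098]
0.089 [256.57840716 168.53627687]
8.15 [-0.63458873  0.35824415  0.01711112]
```

View pics/e.png

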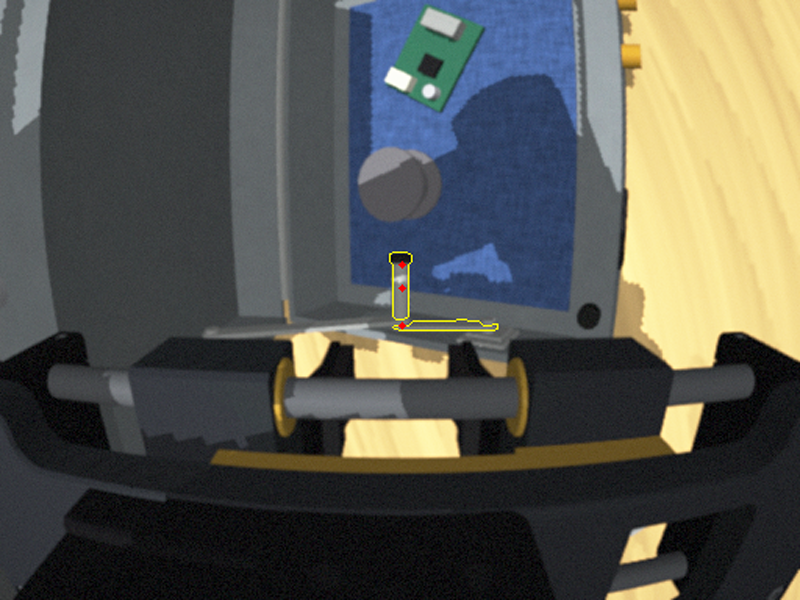

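The predicted pin position matches the picture: red dots at column 402, pin at about 401, cap at row 257. I'll advance along the tool axis, pinch lightly and check the forces.

```bash
python3 - <<'E'
from h import *
cy=Wd(YT); cz=Wd(ZT)
env.dwell(.2); f0=np.mean([env.read_state()["force"] for _ in range(3)],0)
hit=env.move_straight(W(KN+ZT*.010),rate=.06,force_limit=5); print("hit",hit)
def F(): return env.read_state()["force"]-f0
print(F())
if not hit:
    env.gripper_to(0.0,grasp_force=4)
    for k in range(4):
        env.dwell(.15); s=env.read_state(); f=s["force"]-f0; fy=f@cy
        print(s["opening"],s["finger_force"],"fy",round(fy,2),"fz",round(f@cz,2),"fx",round(f@np.cross(cy,cz),2))
        if abs(fy)<1: break
        env.move_straight(s["position"]+cy*np.clip(fy/12000*.8,-.0008,.0008),rate=.01)
    json.dump(list(f0),open("f0.json","w"))
print(env.read_state()["clock"])
E
```

```text
hit False
[-1.89102218  1.26191051  0.54873557]
0.13262259889347905 3.9995214343070984 fy 0.45 fz -0.61 fx 1.14
11.6917
```

```bash
python3 - <<'E'
from h import *
f0=np.array(json.load(open("f0.json")))
env.gripper_to(0.0,grasp_force=18); env.dwell(.1)
p0=env.read_state()["position"]; a0=np.arctan2(.029,.052); off=0; log=[]
for k in range(1,19):
    a=a0+k*np.radians(2); r=.060
    rad=np.array([np.cos(a),0,np.sin(a)]); tan=np.array([-np.sin(a),0,np.cos(a)])
    d=r*(rad-np.array([np.cos(a0),0,np.sin(a0)]))+off*rad
    env.move_straight(p0+Wd(d),rate=.03)
    s=env.read_state(); f=s["force"]-f0; fr=f@Wd(rad); ft=f@Wd(tan)
    off+=np.clip(fr/12000*.6,-.0006,.0006); log.append((k*2,round(fr,1),round(ft,1),round(off*1e3,2),round(s["opening"],3)))
    if abs(fr)>11 or abs(ft)>16: print("stop"); break
print(*log,sep="\n"); print(s["clock"])
c=env.grab_frame("wrist"); s2=env.grab_frame("side"); im=c["image"]
cv2.imwrite("pics/f.png",np.hstack([cv2.resize(im[100:260,180:380],(400,320)),cv2.resize(s2["image"][120:280,200:340],(350,320*1))]))
E
```

```text
(2, np.float64(-0.6), np.float64(-4.4), np.float64(-0.03), 0.129)
(4, np.float64(-0.3), np.float64(-7.9), np.float64(-0.04), 0.128)
(6, np.float64(-0.1), np.float64(-5.6), np.float64(-0.05), 0.131)
(8, np.float64(1.1), np.float64(-6.3), np.float64(0.0), 0.127)
(10, np.float64(-0.1), np.float64(-5.8), np.float64(-0.0), 0.129)
(12, np.float64(2.1), np.float64(-5.3), np.float64(0.1), 0.126)
(14, np.float64(3.1), np.float64(-6.1), np.float64(0.26), 0.129)
(16, np.float64(0.3), np.float64(-5.4), np.float64(0.27), 0.131)
(18, np.float64(1.6), np.float64(-5.4), np.float64(0.35), 0.132)
(20, np.float64(2.6), np.float64(-5.9), np.float64(0.48), 0.131)
(22, np.float64(1.7), np.float64(-5.9), np.float64(0.57), 0.129)
(24, np.float64(2.5), np.float64(-5.5), np.float64(0.69), 0.13)
(26, np.float64(2.0), np.float64(-5.1), np.float64(0.79), 0.124)
(28, np.float64(2.2), np.float64(-4.9), np.float64(0.9), 0.134)
(30, np.float64(2.8), np.float64(-5.0), np.float64(1.04), 0.132)
(32, np.float64(3.1), np.float64(-4.8), np.float64(1.19), 0.126)
(34, np.float64(2.7), np.float64(-5.3), np.float64(1.33), 0.129)
(36, np.float64(2.9), np.float64(-5.2), np.float64(1.47), 0.127)
16.5083
```

View pics/f.png

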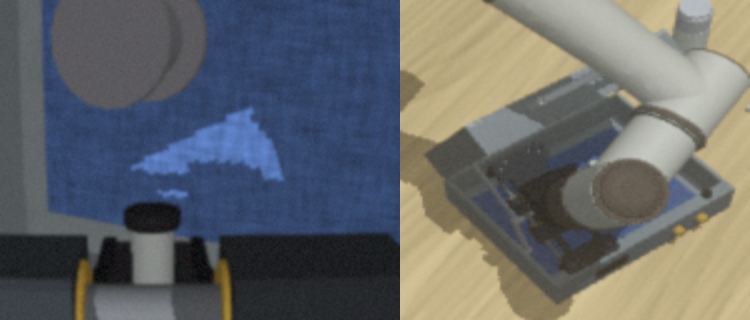

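The pin stayed in the grip, the stay is at about 0.63 rad, and the lid is still open. Next I release, back off along the same line, measure the lid angle and go to the handle.

```bash
python3 - <<'E'
from h import *
env.dwell(.4); env.gripper_to(0.4); p=env.read_state()["position"]
env.move_straight(p-Wd(ZT)*.2,rate=.15); p=env.read_state()["position"]
env.move_straight(p-Wd(ZT)*.12+Wd([-.05,.12,.08]),rate=.3)
def stay2lid(s):
    a=np.arctan2(.029,.052)+s; k=np.array([-.04+.06*np.cos(a),.045+.06*np.sin(a)])
    return least_squares(lambda t: np.hypot(*(lidpt(-.1,0,.02,t[0])[[0,2]]-k))-.126,[1.0]).x[0]
print([round(stay2lid(x),3) for x in (0,.19,.45,.55,.63,.7)])
for n in ("top","side"):
    c=env.grab_frame(n); m=env.trace(c,"handle"); h=env.search_frame(c,"handle")
    print(n,[(np.round(d["xyz"],3),round(d["score"],2)) for d in h[:2]])
    for d in m[:1]:
        ys,xs=np.nonzero(d["mask"]); print("mask",d["score"],len(xs),xs.mean(),ys.mean())
    for th in (.95,1.0,1.05,1.1): print(th,proj(c,W(lidpt(-.296,0,.032,th)))[0],proj(c,W(lidpt(-.296,.065,.032,th)))[0],proj(c,W(lidpt(-.296,-.065,.032,th)))[0])
    cv2.imwrite(f"pics/g_{n}.png",cv2.resize(c["image"][110:280,165:345],None,fx=3,fy=3,interpolation=cv2.INTER_CUBIC))
a=cv2.imread("pics/g_top.png")[:, :400];b=cv2.imread("pics/g_side.png")[:,60:460];cv2.imwrite("pics/g.png",np.hstack([a,b]))
for sg in (1,-1):
    o=rpy(np.array([0,0,-1.]),np.array([sg,0,0.])); print(sg,o,[env.inverse_kinematics(W(lidpt(-.296,0,.032,t)+[0,0,-.01]),o) for t in (1.05,.03)])
print(env.read_state()["clock"])
E
```

```text
Traceback (most recent call last):
workcell.Unreachable: the arm cannot follow that straight line within its joint ranges
```

```bash
cat > m.py <<'E'
from h import *
p=env.read_state()["position"]; print("p",p)
ov=[rpy(np.array([0,0,-1.]),np.array([sg,0,0.])) for sg in (1,-1)]
hi=W(lidpt(-.296,0,.032,1.05)+[-.10,.20,.20])
for q,o in ((p+[0,0,.2],None),(p+[-.08,-.03,.2],None),(p+[0,0,.1],None),(p+[0,-.15,.15],ov[1])):
    try: env.move_straight(q,o,rate=.25); print("ok",q); break
    except env.Unreachable: pass
for o in ov: print(o,[env.inverse_kinematics(W(lidpt(-.296,0,.032,t)+[0,0,dz]),o) for t,dz in ((1.05,.12),(1.05,-.01),(.03,-.01))])
def stay2lid(s):
    a=np.arctan2(.029,.052)+s; k=np.array([-.04+.06*np.cos(a),.045+.06*np.sin(a)])
    return least_squares(lambda t: np.hypot(*(lidpt(-.1,0,.02,t[0])[[0,2]]-k))-.126,[1.0]).x[0]
print([round(stay2lid(x),3) for x in (0,.19,.45,.55,.63,.7)])
im=[]
for n in ("top","side"):
    c=env.grab_frame(n); m=env.trace(c,"handle")
    for d in m[:1]:
        ys,xs=np.nonzero(d["mask"]); print(n,"mask",d["score"],len(xs),xs.mean(),ys.mean())
    for th in (.95,1.0,1.05,1.1): print(th,proj(c,W(np.array([lidpt(-.296,y,.032,th) for y in (0,.065,-.065)]))).round(1).tolist())
    im.append(cv2.resize(c["image"][110:280,185:318],(400,510),interpolation=cv2.INTER_CUBIC))
cv2.imwrite("pics/g.png",np.hstack(im)); print(env.read_state()["clock"])
E
python3 m.py
```

```text
p [ 0.59946384 -0.07102689  0.26437724]
ok [ 0.59946384 -0.07102689  0.46437724]
[-180.            0.         -110.93560019] [array([ 24.73428219,   9.2019104 ,  15.45071282,   0.        ,
       -96.24880242, -45.66988238]), array([ 24.73428219,   9.79483092,  -1.57083064,   0.        ,
       -78.63433844, -45.66988238]), array([ 13.76920889,  34.27850533,   2.03212771,   0.        ,
       -57.75362238, -34.70480907])]
[180.           0.          69.06439981] [array([ 24.73428219,   9.2019104 ,  15.45071282,   0.        ,
       -96.24880242, 134.33011762]), array([ 24.73428219,   9.79483092,  -1.57083064,   0.        ,
       -78.63433844, 134.33011762]), array([ 13.76920889,  34.27850533,   2.03212771,   0.        ,
       -57.75362238, 145.29519093])]
[np.float64(1.133), np.float64(1.151), np.float64(1.121), np.float64(1.094), np.float64(1.068), np.float64(1.042)]
top mask 0.96 2235 202.0572706935123 189.41431767337806
0.95 [[237.2, 163.7], [258.7, 172.3], [215.8, 155.2]]
1.0 [[235.2, 167.3], [256.9, 176.0], [213.6, 158.7]]
1.05 [[233.1, 171.1], [255.1, 179.9], [211.4, 162.4]]
1.1 [[231.0, 175.2], [253.1, 184.1], [209.1, 166.4]]
side mask 0.86 1257 240.8392999204455 183.81066030230707
0.95 [[282.0, 169.1], [264.0, 180.3], [299.4, 158.1]]
1.0 [[279.2, 164.7], [261.2, 175.9], [296.7, 153.8]]
1.05 [[276.4, 160.3], [258.3, 171.5], [293.9, 149.6]]
1.1 [[273.4, 156.1], [255.3, 167.1], [291.0, 145.4]]
20.3667
```

View pics/g.png

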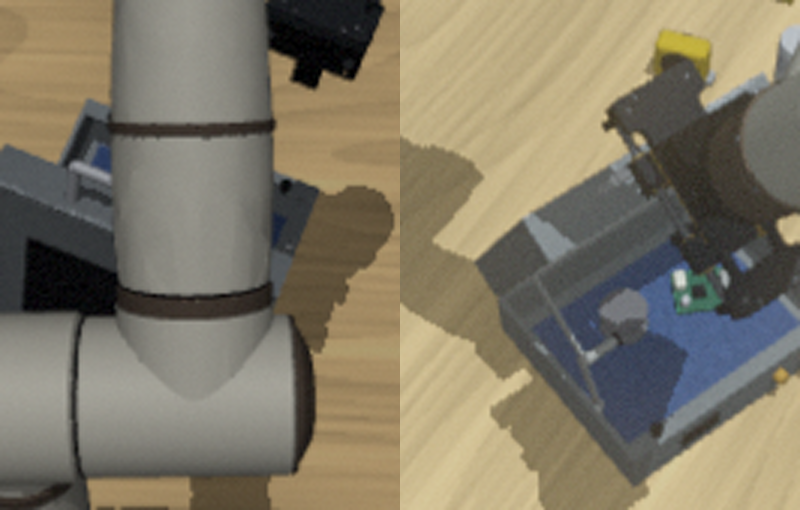

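In the top view the handle's −y end is at native (209,166), so the lid is at about 1.08 to 1.1 rad. I'll go above the handle and check it with the wrist camera.

```bash
python3 - <<'E'
from h import *
o=rpy(np.array([0,0,-1.]),np.array([-1,0,0.])); th=1.08
env.goto(W(lidpt(-.296,0,.032,th)+[-.03,0,.16]),o)
env.move_straight(W(lidpt(-.296,0,.032,th)+[0,0,.08]),rate=.15)
c=env.grab_frame("wrist"); im=c["image"].copy()
for t,col in ((1.04,(0,255,0)),(1.08,(0,0,255)),(1.12,(255,0,0))):
    q=fish(c,W(np.array([lidpt(-.296,y,.032,t) for y in (-.06,-.04,-.02,0,.02)]))); print(t,q.round(1).tolist())
    for u in q: cv2.circle(im,tuple(int(round(k)) for k in u),1,col,-1)
r=env.search_frame(c,"handle"); print([(np.round(Rc(load()[2]).inv().apply(np.array(d["xyz"])-[load()[0],load()[1],0]),4),round(d["score"],2)) for d in r[:2]], lidpt(-.296,0,.032,th))
cv2.imwrite("pics/h.png",im); s=env.read_state(); print(s["clock"],s["force"],s["position"])
E
```

```text
1.04 [[269.6, 127.7], [269.5, 151.7], [269.4, 175.3], [269.2, 198.1], [269.0, 220.0]]
1.08 [[256.3, 127.9], [256.4, 152.4], [256.4, 176.4], [256.5, 199.6], [256.5, 221.9]]
1.12 [[242.2, 128.2], [242.5, 153.1], [242.8, 177.4], [243.1, 201.0], [243.5, 223.6]]
[(array([ 0.055 , -0.0415,  0.2967]), 0.79), (array([-0.0194,  0.1102,  0.106 ]), 0.66)] [0.01370945 0.         0.34114202]
21.8417 [0.1102317  0.56942776 0.14131731] [0.52311213 0.07080753 0.42169935]
```

View pics/h.png

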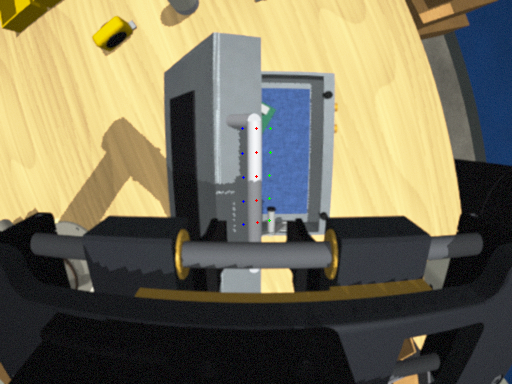

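The bar is at column 255, so the lid is at about 1.083 rad. I'll descend, pinch and ease it down.

```bash
python3 - <<'E'
from h import *
ex=Wd([-1.,0,0]); th0=1.083
env.dwell(.2); f0=np.mean([env.read_state()["force"] for _ in range(3)],0)
H=lambda t:lidpt(-.296,0,.032,t)
hit=env.move_straight(W(H(th0)+[0,0,-.014]),rate=.08,force_limit=5); print("hit",hit)
if hit: raise SystemExit
env.gripper_to(0.0,grasp_force=4)
for k in range(4):
    env.dwell(.1); s=env.read_state(); f=(s["force"]-f0)@ex; print(round(s["opening"],3),round(f,2))
    if abs(f)<1.2: break
    env.move_straight(s["position"]+ex*np.clip(f/8000,-.0015,.0015),rate=.02)
env.gripper_to(0.0,grasp_force=25)
p0=env.read_state()["position"]; off=0; log=[]; ok=True
for t in np.arange(th0-.04,.099,-.04):
    rad=H(t)-[.125,0,.065]; rad/=np.linalg.norm(rad); up=np.cross(rad,[0,1,0.]); up*=np.sign(up[2]-up[0])
    env.move_straight(p0+Wd(H(t)-H(th0)+off*rad),rate=.05)
    s=env.read_state(); f=s["force"]-f0; fr=f@Wd(rad); fu=f@Wd(up)
    off+=np.clip(fr/10000*.5,-.0007,.0007); log.append([round(float(x),3) for x in (t,fr,fu,off*1e3,s["opening"])])
    if abs(fr)>18 or abs(fu)>18: print("stop"); ok=False; break
print(*log,sep="\n"); json.dump([list(f0),list(p0),th0,off,float(t)],open("low.json","w")); print(s["clock"])
E
```

```text
hit False
0.137 0.79
[1.043, 1.618, -0.966, 0.081, 0.131]
[1.003, 1.284, 0.341, 0.145, 0.126]
[0.963, 0.908, 0.672, 0.191, 0.132]
[0.923, -0.128, 0.12, 0.184, 0.126]
[0.883, -0.248, 0.758, 0.172, 0.125]
[0.843, -1.637, -0.283, 0.09, 0.125]
[0.803, -0.462, 1.347, 0.067, 0.125]
[0.763, -0.355, 1.233, 0.049, 0.132]
[0.723, 0.164, 1.732, 0.057, 0.124]
[0.683, -0.248, 2.362, 0.045, 0.126]
[0.643, 0.638, -1.2, 0.077, 0.125]
[0.603, 1.012, -2.532, 0.127, 0.125]
[0.563, 0.408, -2.922, 0.148, 0.126]
[0.523, -0.439, -1.89, 0.126, 0.132]
[0.483, 1.459, -2.01, 0.199, 0.128]
[0.443, 0.15, -3.399, 0.206, 0.128]
[0.403, -0.137, -2.238, 0.199, 0.125]
[0.363, 0.551, -3.069, 0.227, 0.129]
[0.323, -1.178, -2.481, 0.168, 0.124]
[0.283, 0.815, -1.784, 0.209, 0.128]
[0.243, 0.366, -2.99, 0.227, 0.126]
[0.203, 0.52, -2.13, 0.253, 0.124]
[0.163, 0.39, -2.821, 0.273, 0.128]
[0.123, 0.48, -3.047, 0.297, 0.128]
33.625
```

```bash
python3 - <<'E'
from h import *
f0,p0,th0,off,t=json.load(open("low.json")); f0=np.array(f0); p0=np.array(p0)
H=lambda t:lidpt(-.296,0,.032,t)
env.gripper_to(0.0,grasp_force=14)
P=lambda t:p0+Wd(H(t)-H(th0)+[-off,0,0])
env.move_straight(P(.085),rate=.03); z1=env.read_state()["position"][2]
hit=env.move_straight(P(-.01),rate=.015,force_limit=5)
s=env.read_state(); f=s["force"]-f0
print(hit,f,s["position"],"theta~",.085-(z1-s["position"][2])/.296,s["opening"],s["clock"])
c=env.grab_frame("side"); cv2.imwrite("pics/i.png",cv2.resize(c["image"][110:280,185:345],None,fx=3,fy=3))
E
```

```text
True [-0.48918373  1.42470955  4.88866335] [0.69314432 0.00560907 0.09779512] theta~ 0.05073736439561895 0.12933464557232002 35.2917
```

View pics/i.png

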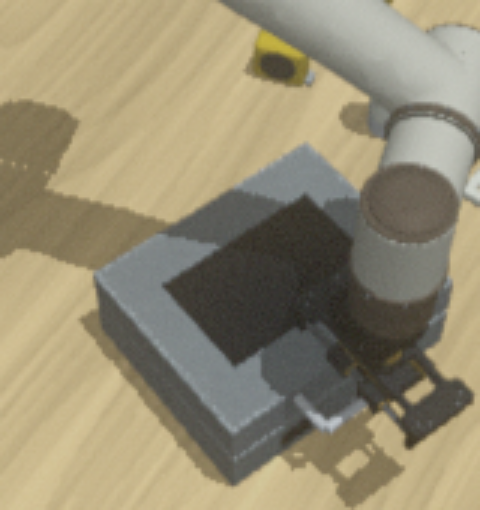

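The lid is closed and contact was felt at about 0.05 rad. A tiny probe will confirm it is on firm buffers before I release.

```bash
python3 - <<'E'
from h import *
f0=np.array(json.load(open("low.json"))[0])
p=env.read_state()["position"]
for d in (0,-.0004,-.0008):
    env.move_straight(p+[0,0,d-1e-5],rate=.01); env.dwell(.1); s=env.read_state(); print(d,(s["force"]-f0)[2].round(2),s["position"][2].round(5))
    if (s["force"]-f0)[2]>12: break
env.move_straight(p+[0,0,.0002],rate=.01); env.dwell(.1); print((env.read_state()["force"]-f0)[2])
E
```

```text
0 2.59 0.09788
-0.0004 5.6 0.09779
-0.0008 5.99 0.09778
3.355362731878341
```

It is a firm stop, so I release, retreat and check.

```bash
python3 - <<'E'
from h import *
env.gripper_to(0.3); p=env.read_state()["position"]
env.move_straight(p+[0,0,.15],rate=.12); env.dwell(.3)
c=env.grab_frame("top")
for n in ("handle",):
    m=env.trace(c,n)
    if m: ys,xs=np.nonzero(m[0]["mask"]); print(m[0]["score"],xs.mean(),ys.mean())
for t in (.0,.05,.1): print(t,proj(c,W(np.array([lidpt(-.296,y,.032,t) for y in (-.065,.065)]))).round(1).tolist())
s=env.read_state(); print(s["force"],s["clock"])
cv2.imwrite("pics/j.png",cv2.resize(c["image"][110:290,140:340],(800,600)))
E
```

```text
0.59 252.99771271729185 186.4393870082342
0.0 [[240.2, 136.2], [274.5, 149.6]]
0.05 [[239.8, 135.2], [274.5, 148.8]]
0.1 [[239.2, 134.4], [274.4, 148.2]]
[-0.0866562   0.26622072 -0.50508197] 39.2833
```

View pics/j.png

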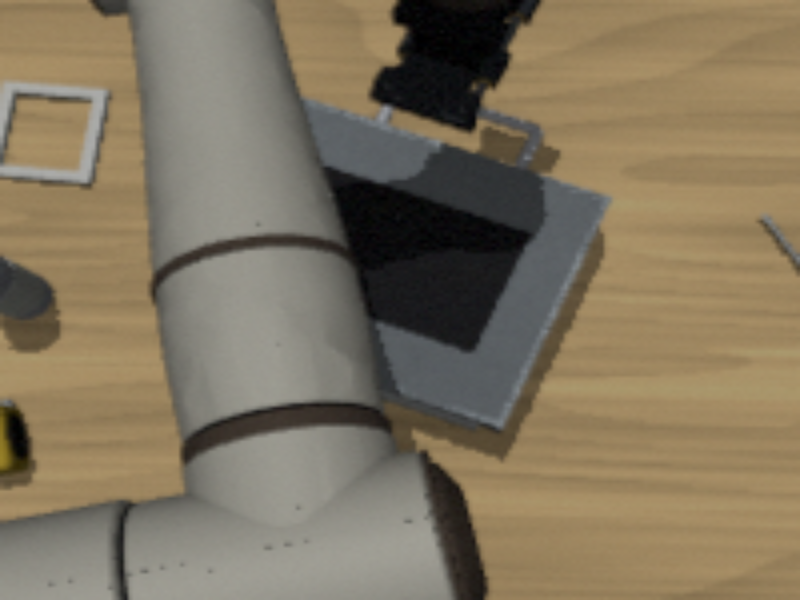

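The lid is shut, with the handle's free end at about (538,130), as predicted for a closed lid. The gripper is clear of it and nothing nearby has moved.

```bash
python3 -c "
from workcell import env
print(env.close_job())"
```

```text
the job is handed in; nothing more can be done
None
```

I unlocked the stay (knee lifted to about 0.6 rad with the lid still open), eased the lid down until I felt it on its buffers at about 0.05 rad, and handed the job in with the gripper clear; no verdict came back.

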